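# Load the flanged spindle into the run-out cradle and lock it

### The job

Slide open the keeper of the run-out cradle, take the spindle with the two thin axle ends from its wooden rest and lower it (do not drop it from a height) into the cradle's two open slots until both axle ends sit on the slot bottoms. Then let go of it and slide the keeper fully shut over its slot again. Leave the other gauge, the one without axle ends, and the other loose things on the bench where they are.

Things in the scene. Friction and masses are not known exactly. Their poses are not given: they have to be found in the camera images.
- cradle: Run-out cradle, fixed to the bench: grey base plate 130 x 190 mm, 12 mm thick, with two upright aluminium cheeks at y = +66 and -66 mm, 14 mm thick (inner faces at y = +-59 mm), 85 mm high, each with a slot open at the top at x = 0. Origin on the bench midway between the slots; z up, y along the seated axle, whose centre line is then at x = 0, z = 60 mm. The +y cheek is the longer and carries the keeper.
- keeper (a joint): How far the keeper is slid open, in m: 0 = shut, centred over the slot of the +y cheek; grows as it slides along the cradle's +x, up to 0.042 = fully open, slot mouth clear. It stays where it is left; sliding takes about 2 N. It starts 0 to 10 mm open, which still blocks the slot.
- spindle_center (a point): Centre of the spindle, a steel part 176 mm long lying level in a wooden V rest, axis 47 mm above the bench. Its y axis runs along it. Between y = -42 and +42 mm a grip of 24 mm diameter; then at each end a disc of 50 mm diameter, 12 mm thick; then an axle end of 12 mm diameter, 34 mm long. 0.5 to 0.8 kg. The same either way round; free to roll about its axis.
- axle_end_1 (a point): Point on the spindle's axis 66 mm from its centre, towards its +y, in the axle end: lies inside a cheek's slot when seated.
- axle_end_2 (a point): The same 66 mm from the centre towards the spindle's -y.
- plug_gauge: Bystander: a double-disc gauge like the spindle but without axle ends, 108 mm long, lying in the other V rest. Origin at its centre. Which rest holds which changes.
- flange: Bystander: round stepped steel pressing, 124 mm diameter, 56 mm tall. Origin under its centre.
- ring_gauge: Bystander: flat steel ring, 64 mm diameter, 18 mm tall. Origin under its centre.
- caliper: Bystander: caliper lying flat, 230 mm long, 10 mm thick. Origin under its middle.
- wrench: Bystander: wrench lying flat, 200 mm long.
- oil: Bystander: white plastic bottle, 56 mm diameter, 130 mm tall. Origin under its centre.
- brush: Bystander: hand brush lying flat.
- parts_bin: Bystander: grey open bin, 100 x 140 x 60 mm. Origin under its centre.
- keeper_knob (a point): Middle (on the axis, half-way up, 110 mm above the bench) of the keeper's upright steel knob, 16 mm diameter, 32 mm tall. It stands on the middle of the keeper, a dark plate 36 mm (x) by 13.5 mm (y), 8 mm thick, lying on the top of the +y cheek, and moves with it.
- spindle: The spindle itself; origin and axes as at its centre point.
- slot_1 (a point): Middle of the flat bottom of the slot in the +y cheek (the keeper's), 54 mm above the bench. The slot is 15 mm wide and 31 mm deep; lead-in slopes over its top 8 mm widen its mouth to 27 mm. Axes as the cradle's.
- slot_2 (a point): The same for the slot in the -y cheek, which has no keeper: always open.
- rest_a: Wooden V rest that holds the spindle, fixed: board 70 mm (x) by 130 mm (y), 10 mm thick, origin under its middle, spindle along y. Its V blocks stand under the discs (|y| = 40 to 56 mm), up to about 40 mm high; between them the grip is free for fingers from above.
- rest_b: An equal rest that holds the plug gauge. The two rests stand side by side; which is left or right changes.
Not all that is in view belongs to the job. Leave any red look-alike of the spindle alone.

How it is judged:
By the outcome, as a careful person would: the job done as asked, in the order asked, and still so for the second after the job is handed in, with the robot touching nothing.
It also fails if it takes over 72 s, if anything falls off the work surface, if the arm or the gripper's body presses on something with over 40 N, if the wrist force passes 120 N, or if a joint passes its speed limit or range.

### The arm

A 6-joint arm with a two-finger parallel gripper is mounted at the origin on the work surface. World frame = base frame: x ahead of the robot, y to its left, z up, the work surface at z = 0. Lengths are in m, angles in degrees, forces in N, time in s.
With the tool pointing down it reaches from about 0.375 to 0.9 m from the base axis. Payload 3.1 kg.
Tool frame: the origin (TCP) lies midway between the tips of the shut fingers; the grasp point (between the pads) lies r.tcp_to_grasp behind it (r.tcp_to_grasp is the distance from the TCP to the grasp point, in m); y points along the fingers, x is the direction in which the jaws open and shut, and the axes are right-handed (so a half turn about y gives the same grasp; the last joint's range is limited). The gripper opens to 85 mm and grips with 20 to 120 N. Pads are 22 mm wide; open, the fingers measure 114 mm over their backs; the gripper's body (76 mm by 85 mm) begins 54 mm behind the grasp point. The pads swing forward as they close: fully open they stand 13 mm farther back than shut.
Start: joints at [56.694, 30.224, 82.088, -0, 67.689, -10.227], TCP at [0.245, 0.575, 0.231] pointing down, gripper open.
Joint ranges: [-176.69, 176.69], [-43.24, 126.21], [12.49, 139.97], [-82, 262], [0, 151.66], [-163.58, 163.58]. Speed limits (degrees/s): [159.86, 159.86, 180, 180, 180, 180].

### API

Orientations are given as [roll, pitch, yaw] about the fixed x, y, z axes, in that order (R = Rz(yaw) Ry(pitch) Rx(roll)).
In Python, from plant import state, eyes, order, r gives the robot as it stands. The module is installed in compiled form; this text tells all that it offers.
- The arm moves only by the shell command python3 -m jog 'ROWS' [FORCE]. ROWS is JSON, a list of rows, each a list of 7 numbers: the closure, from 0 (fully open) to 1 (shut), then the shift along the tool's x, y, z in m, then the turn, a rotation vector about the tool's x, y, z in rad. A call has 1 to 5 rows; each row shifts and turns the pose as measured when the row begins, along the tool's axes as they then stand; what a row does not reach is not made up. A row lasts 1/10 s, in which the tool goes at most 50 mm and 8.59 degrees, less where a joint would pass 70% of its speed; a pose out of reach is approached as far as the arm can. A call with a gripper value outside its range is refused whole. The fingers move at their own pace and stop on an object; FORCE is the grip in N (left out, the last holds). Time passes only in rows, so rows that do not move let the fingers close. It gives the time, the measured TCP pose, the force and the opening at its end, in the units of the state.
- state(): the state, without advancing time (a new reading comes with each control period).
- eyes.camera(name): name is "scene" or "top"; returns a dict with "pixels" (400x640x3 uint8, red, green, blue), "intrinsics" (3x3 intrinsics, pixels), "R" (3x3) and "t" (3): a world point X has camera coordinates R X + t. Camera axes: x right, y down, z forward; pixel columns grow to the right and rows downward; lengths in m; the calibration is good to about 2 mm. A picture is of the moment at which its call begins. There is no depth.
- order.hand_in(): hands the job in, once; it reports no verdict.
Trained networks look in the newest picture that a camera, given by its name, has taken for a name from the list of things; names that differ only in an ending like _2 or _b are one class to them, and where a whole thing is asked for, a point or a joint stands for the part that bears it (a point fixed in the world has none). Each returns a list of dicts, best first, with "confidence" (0 to 1); they miss things now and then, are a little off and sometimes report something else, mostly with a low value. They report only what shows in the picture. A call takes as long as a camera call. They do not tell look-alikes from the thing itself.
- eyes.boxes_of(camera, thing): "location" ([column, row] in pixels, amid what is visible of it).
- eyes.place_of(camera, thing): "location" ([column, row] in pixels: a listed point, or the origin of a listed thing).
The state is a dict: "time": time; "joint_pos": joint angles; "joint_vel": joint speeds; "joint_torque": joint torques, N m; "eef_pos": TCP position; "eef_rot": TCP orientation; "ft_force": force on the tool from outside, world axes, zero at the start; "wrist_torque": the same for the moment, N m; "grip_width": finger opening in m.
Only numpy, scipy, OpenCV 4.12 (cv2) and the standard library are available. Lean on these libraries where they do the work, as an engineer would, in place of code of your own. Each camera call takes 0.05 s, during which the arm holds its last target. There are 200 camera calls.

## Working session

There is one attempt and no reset: what is moved stays moved. The work goes in short steps, Python scripts to look and compute and a shell command to move; the robot and the scene stay as the last step left them, time stands still between calls to the robot, and variables do not carry over. Pictures are saved under pics/ and viewed, about 8 in all and at most 12, crops included, and the job is handed in when it is done.

```bash
mkdir -p pics; cat > h.py <<'E'
import numpy as np, cv2
from plant import state, eyes, order, r
from scipy.spatial.transform import Rotation as Ro
def cam(n): return eyes.camera(n)
def ray(c,px):
    R=np.array(c["R"]);t=np.array(c["t"]);K=np.array(c["intrinsics"])
    d=R.T@np.linalg.solve(K,[px[0],px[1],1]); return -R.T@t,d
def atz(c,px,z):
    o,d=ray(c,px); return o+d*(z-o[2])/d[2]
def proj(c,X):
    p=np.array(c["intrinsics"])@(np.array(c["R"])@np.array(X)+np.array(c["t"])); return p[:2]/p[2]
def save(c,n): cv2.imwrite("pics/"+n,c["pixels"][:,:,::-1])
E
python3 - <<'E'
from h import *
np.set_printoptions(precision=4,suppress=True)
s=state(); print(s, r.tcp_to_grasp)
Z=dict(spindle_center=.047,axle_end_1=.047,keeper_knob=.11,slot_1=.054,cradle=0,plug_gauge=.047,rest_a=0,spindle=.047,flange=0,oil=0)
for n in("top","scene"):
    c=cam(n); save(c,n+"0.png"); print(n,ray(c,[320,200]))
    for k,z in Z.items():
        for d in eyes.place_of(n,k)[:4]: print(k,round(d["confidence"],2),np.round(d["location"],1),atz(c,d["location"],z))
E
```

```text
{'time': 0.0, 'joint_pos': array([ 56.6945,  30.2785,  82.1565,   0.0012,  67.6906, -10.2269]), 'joint_vel': array([-0.0523, -0.0489, -0.0278, -0.0122,  0.0593,  0.0877]), 'joint_torque': array([ -0.0006, -44.2348, -17.8026,  -0.0003,   0.0083,   0.    ]), 'eef_pos': array([0.2446, 0.5744, 0.2303]), 'eef_rot': array([-89.9766,   0.1233,  66.9211]), 'ft_force': array([ 0.3035,  0.0497, -0.9859]), 'wrist_torque': array([ 0.0236, -0.0233,  0.015 ]), 'grip_width': 0.0852729092265579} 0.0187
top (array([ 0.4818, -0.0258,  1.3986]), array([ 0.065 , -0.0193, -0.998 ]))
spindle_center 0.82 [353.4 281.3] [ 0.336  -0.1431  0.047 ]
spindle_center 0.6 [413.8 215.7] [ 0.5202 -0.3209  0.047 ]
axle_end_1 0.96 [407.4 236.4] [ 0.4611 -0.3008  0.047 ]
axle_end_1 0.9 [353.3 255.2] [ 0.41   -0.1445  0.047 ]
axle_end_1 0.71 [353.6 303.1] [ 0.2746 -0.1423  0.047 ]
axle_end_1 0.63 [417.1 191. ] [ 0.5913 -0.3326  0.047 ]
keeper_knob 0.44 [214.5 217.2] [0.5232 0.2398 0.11  ]
slot_1 0.59 [222.  220.7] [0.5146 0.2299 0.054 ]
slot_1 0.57 [266.6 214.1] [0.5314 0.1019 0.054 ]
cradle 0.66 [245.  216.1] [0.5285 0.1
[... 912 characters left out ...]
 0.4096 -0.1308  0.047 ]
axle_end_1 0.81 [238.1 177.8] [ 0.5936 -0.332   0.047 ]
axle_end_1 0.68 [356.1 234.1] [0.5249 0.0985 0.047 ]
keeper_knob 0.67 [401.6 242.7] [0.5182 0.2309 0.11  ]
keeper_knob 0.25 [400.5 257.2] [0.557  0.2544 0.11  ]
slot_1 0.9 [354.1 235.7] [0.5381 0.102  0.054 ]
cradle 0.78 [372.2 258.4] [0.529  0.1613 0.    ]
plug_gauge 0.59 [292.4 196.3] [ 0.5367 -0.1398  0.047 ]
rest_a 0.95 [257.6 180.9] [ 0.529  -0.3225  0.    ]
rest_a 0.83 [293.7 207.1] [ 0.5346 -0.1405  0.    ]
spindle 0.83 [257.  168.8] [ 0.5227 -0.3238  0.047 ]
spindle 0.76 [337.4 168.4] [ 0.3427 -0.1306  0.047 ]
flange 0.8 [273.5 286.6] [0.7707 0.0337 0.    ]
oil 0.8 [242.9 248.4] [ 0.7456 -0.1237  0.    ]
```

View pics/top0.png

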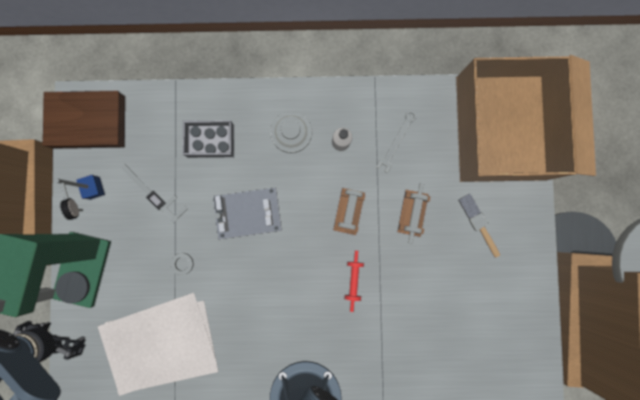

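View pics/scene0.png

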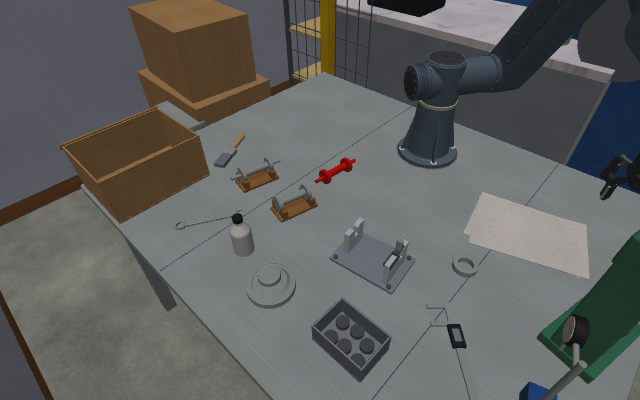

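The spindle (with axle ends) is in the right rest, near top (413,214). The plug gauge is in the left rest (350,210), and the red look-alike lies at (354,281). The cradle is at (248,213), with its keeper cheek on the left (col ~220). Next I'll enlarge the cradle and spindle.

```bash
python3 - <<'E'
from h import *
a=cv2.imread("pics/top0.png");b=cv2.imread("pics/scene0.png")
f=lambda i,x,y,w,h:cv2.resize(i[y:y+h,x:x+w],(400,300),interpolation=cv2.INTER_CUBIC)
cv2.imwrite("pics/z.png",np.vstack([np.hstack([f(a,200,180,92,69),f(a,374,180,80,60)]),np.hstack([f(b,325,210,100,75),f(b,220,145,80,60)])]))
E
```

```text
(no output)
```

View pics/z.png

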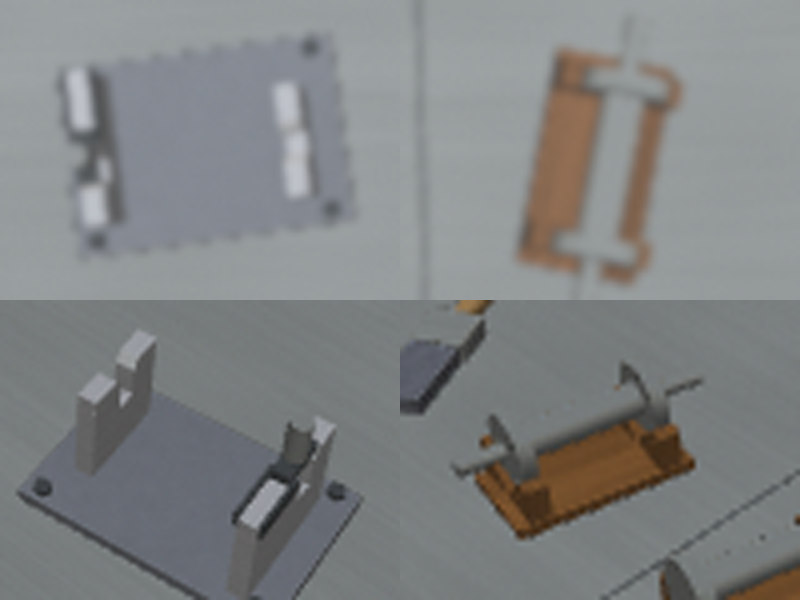

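```bash
cat >> h.py <<'E'
def go(x,y,z,yaw):
    s=state(); R=Ro.from_euler("xyz",s["eef_rot"],degrees=True)
    d=R.inv().apply(np.array([x,y,z])-s["eef_pos"])
    q=(R.inv()*Ro.from_euler("xyz",[-90,0,yaw],degrees=True)).as_rotvec()
    print("t",round(s["time"],2),"pos",np.round(s["eef_pos"],4),np.round(s["eef_rot"],1),"F",np.round(s["ft_force"],1),"w",round(s["grip_width"],4),"\n shift",np.round(d,4),"n",round(np.linalg.norm(d)/.05,1),"turn",np.round(q,3),"n",round(np.linalg.norm(q)/.1499,1))
E
python3 - <<'E'
from h import *
from scipy.optimize import least_squares
np.set_printoptions(precision=4,suppress=True)
c={n:cam(n) for n in("top","scene")}
T=lambda x,y:(200+.23*x,180+.23*y); S=lambda x,y:(325+.25*x,210+.25*y)
obs=[("top",T(62,65),(.065,.095,.012)),("top",T(325,38),(.065,-.095,.012)),("top",T(357,212),(-.065,-.095,.012)),("top",T(82,258),(-.065,.095,.012)),
("scene",S(18,490),(.065,-.095,.012)),("scene",S(362,498),(-.065,.095,.012)),
("top",(222,220.7),(0,.066,.054)),("top",(266.6,214.1),(0,-.066,.054)),("scene",(354.1,235.7),(0,-.066,.054)),("top",(245,216.1),(0,0,0)),("scene",(372.2,258.4),(0,0,0))]
def W(p,X): cy,sy=np.cos(p[2]),np.sin(p[2]); return np.array([p[0]+cy*X[0]-sy*X[1],p[1]+sy*X[0]+cy*X[1],X[2]])
f=lambda p:np.concatenate([proj(c[n],W(p,X))-px for n,px,X in obs])
o=least_squares(f,[.53,.165,.1],loss="soft_l1",f_scale=.7); p=o.x
print("cradle",p[:2],np.degrees(p[2])); print(f(p).reshape(-1,2).round(1).tolist())
for k in(0,.005,.01,.042): print(k,W(p,(k,.066,.11)),[proj(c[n],W(p,(k,.066,.11))).round(1) for n in c])
print("slots",W(p,(0,.066,.054)),W(p,(0,-.066,.054)))
go(*W(p,(.004,.066,.2)),np.degrees(p[2]))
E
```

```text
cradle [0.5333 0.165 ] 6.5581338407184955
[[-2.1, 1.8], [1.0, -0.3], [-0.9, 3.2], [-1.6, 1.0], [0.0, -76.4], [0.8, -76.1], [-0.2, -3.9], [0.8, -3.3], [-1.4, 0.1], [2.2, -1.7], [0.1, 1.7]]
0 [0.5258 0.2306 0.11  ] [array([217.9, 216.2]), array([399.7, 244.4])]
0.005 [0.5308 0.2311 0.11  ] [array([217.7, 214.4]), array([398.7, 245.7])]
0.01 [0.5357 0.2317 0.11  ] [array([217.4, 212.6]), array([397.7, 247. ])]
0.042 [0.5675 0.2354 0.11  ] [array([216.1, 201.1]), array([391.1, 255.4])]
slots [0.5258 0.2306 0.054 ] [0.5409 0.0994 0.054 ]
t 1.2 pos [0.245  0.575  0.2313] [-90.   -0.   66.9] F [-0.1  0.4  0.2] w 0.0855 
 shift [-0.2048  0.0313 -0.3968] n 9.0 turn [-0.     1.054  0.   ] n 7.0
```

```bash
python3 - <<'E'
from h import *
import pickle
from scipy.optimize import least_squares
np.set_printoptions(precision=4,suppress=True)
c={n:cam(n) for n in("top","scene")}; pickle.dump(c,open("c.pkl","wb"))
T=lambda x,y:(200+.23*x,180+.23*y); S=lambda x,y:(325+.25*x,210+.25*y-75)
obs=[("top",T(62,65),(.065,.095,.012)),("top",T(325,38),(.065,-.095,.012)),("top",T(357,212),(-.065,-.095,.012)),("top",T(82,258),(-.065,.095,.012)),
("scene",S(18,490),(.065,-.095,.012)),("scene",S(362,498),(-.065,.095,.012)),
("top",(222,220.7),(0,.066,.054)),("top",(266.6,214.1),(0,-.066,.054)),("scene",(354.1,235.7),(0,-.066,.054)),("top",(245,216.1),(0,0,0)),("scene",(372.2,258.4),(0,0,0))]
def W(p,X): cy,sy=np.cos(p[2]),np.sin(p[2]); return np.array([p[0]+cy*X[0]-sy*X[1],p[1]+sy*X[0]+cy*X[1],X[2]])
f=lambda p:np.concatenate([proj(c[n],W(p,X))-px for n,px,X in obs])
o=least_squares(f,[.53,.165,.1],loss="soft_l1",f_scale=.7); p=o.x
print("cradle",p[:2],np.degrees(p[2])); print(f(p).reshape(-1,2).round(1).tolist())
for k in(0,.005,.01,.042): print(k,W(p,(k,.066,.11)),[proj(c[n],W(p,(k,.066,.11))).round(1) for n in c])
print("slots",W(p,(0,.066,.054)),W(p,(0,-.066,.054)))
# spindle: two-camera fit of ends
ob=[("top",(407.4,236.4),-.066),("top",(417.1,191),.066),("scene",(238.1,177.8),.066),("top",(413.8,215.7),0),("scene",(257.2,170.2),0)]
def V(q,s): return np.array([q[0]+s*np.cos(q[2]),q[1]+s*np.sin(q[2]),.047])
g=lambda q:np.concatenate([proj(c[n],V(q,s))-px for n,px,s in ob])
q=least_squares(g,[.525,-.32,-.2],loss="soft_l1",f_scale=.7).x
print("spindle",q[:2],np.degrees(q[2]),g(q).reshape(-1,2).round(1).tolist())
E
python3 -m jog '[[0,0,0,0,0,0.148,0],[0,0,0,0,0,0.148,0],[0,0,0,0,0,0.148,0],[0,0,0,0,0,0.148,0],[0.3,0,0,0,0,0.148,0]]' 40
```

```text
cradle [0.5331 0.1648] 6.695698244109388
[[-2.1, 2.0], [1.0, -0.3], [-0.8, 3.2], [-1.4, 1.2], [0.1, -1.4], [0.8, -1.3], [-0.2, -3.8], [0.9, -3.3], [-1.4, 0.0], [2.2, -1.6], [0.1, 1.6]]
0 [0.5254 0.2304 0.11  ] [array([217.9, 216.3]), array([399.7, 244.3])]
0.005 [0.5303 0.231  0.11  ] [array([217.7, 214.5]), array([398.7, 245.5])]
0.01 [0.5353 0.2316 0.11  ] [array([217.5, 212.7]), array([397.7, 246.8])]
0.042 [0.5671 0.2353 0.11  ] [array([216.1, 201.2]), array([391.2, 255.3])]
slots [0.5254 0.2304 0.054 ] [0.5408 0.0993 0.054 ]
spindle [ 0.5262 -0.3178] -13.575831180792196 [[0.5, -0.3], [0.3, 0.3], [0.6, -0.7], [-1.1, -2.1], [0.1, -0.2]]
time: 1.8
eef_pos: [0.2425, 0.5761, 0.2312]
eef_rot: [-89.8, 0.1, 23.7]
ft_force: [1.0, 0.4, 0.4]
grip_width: 0.0736
```

```bash
python3 -m jog '[[0.3,0,0,0,0,0.148,0],[0.3,0,0,0,0,0.145,0],[0.3,0,0,0,0,0,0]]'; python3 -c "
from h import *
go(.527,.232,.16,6.7)"
```

```text
time: 2.1
eef_pos: [0.2424, 0.5761, 0.2312]
eef_rot: [-89.9, 0.2, 6.5]
ft_force: [-0.0, 0.8, -0.5]
grip_width: 0.0597
t 2.1 pos [0.2424 0.5761 0.2312] [-89.9   0.2   6.5] F [-0.   0.8 -0.5] w 0.0597 
 shift [ 0.2439  0.0696 -0.3744] n 9.0 turn [-0.002 -0.003 -0.003] n 0.0
```

```bash
python3 -m jog '[[0.3,0.024,0.005,-0.037,0,0,0],[0.3,0.024,0.005,-0.037,0,0,0],[0.3,0.024,0.005,-0.037,0,0,0],[0.3,0.024,0.005,-0.037,0,0,0],[0.3,0.024,0.005,-0.037,0,0,0]]' && python3 -m jog '[[0.3,0.024,0.005,-0.037,0,0,0],[0.3,0.024,0.005,-0.037,0,0,0],[0.3,0.024,0.005,-0.037,0,0,0],[0.3,0.024,0.005,-0.037,0,0,0],[0.3,0.02,0.005,-0.03,0,0,0]]' ; python3 -c "
from h import *
go(.527,.232,.16,6.7)
c=cam('scene');d=cam('top')
for n,k in(('scene',c),('top',d)):
  for e in eyes.place_of(n,'keeper_knob')[:2]: print(n,e,atz(k,e['location'],.11))
a=c['pixels'][190:290,310:443];b=d['pixels'][160:260,170:303]
cv2.imwrite('pics/k1.png',cv2.resize(np.hstack([a,b])[:,:,::-1],(798,300),interpolation=cv2.INTER_CUBIC))"
```

```text
time: 2.6
eef_pos: [0.3854, 0.4087, 0.2056]
eef_rot: [-89.5, -0.1, 8.2]
ft_force: [-0.3, -0.0, -0.9]
grip_width: 0.0598
time: 3.1
eef_pos: [0.5333, 0.2427, 0.1794]
eef_rot: [-89.5, -0.3, 9.2]
ft_force: [-0.0, 0.5, 0.1]
grip_width: 0.0598
t 3.1 pos [0.5333 0.2427 0.1794] [-89.5  -0.3   9.2] F [-0.   0.5  0.1] w 0.0598 
 shift [-0.008   0.0193 -0.0097] n 0.5 turn [-0.009  0.044  0.005] n 0.3
scene {'location': [398.0, 244.0], 'confidence': 0.4} [0.52754305 0.22688211 0.11      ]
top {'location': [215.6, 215.3], 'confidence': 0.49} [0.52833574 0.23678585 0.11      ]
```

View pics/k1.png

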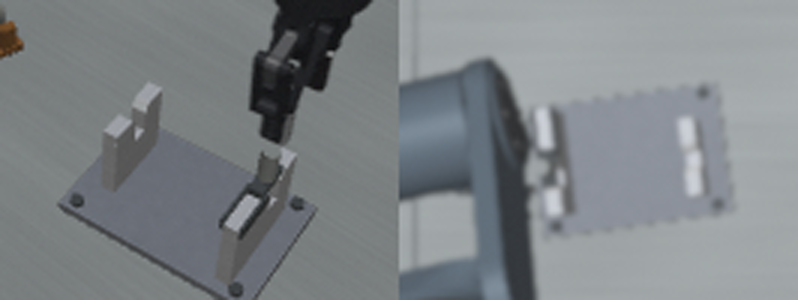

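The knob is directly below the fingers in the scene view (crop (270,165)). Both networks agree on about (0.528, 0.232).

```bash
python3 -m jog '[[0.3,-0.008,0.019,-0.0097,-0.009,0.044,0.005],[0.3,0,0,0,0,0,0]]' && python3 -c "
from h import *
go(.528,.232,.101,6.7)"
```

```text
time: 3.5
eef_pos: [0.5235, 0.2352, 0.1604]
eef_rot: [-89.9, 0.1, 6.8]
ft_force: [-0.3, -0.4, -1.0]
grip_width: 0.0599
t 3.5 pos [0.5235 0.2352 0.1604] [-89.9   0.1   6.8] F [-0.3 -0.4 -1. ] w 0.0599 
 shift [ 0.0042  0.0594 -0.0038] n 1.2 turn [-0.001  0.002 -0.003] n 0.0
```

```bash
python3 -m jog '[[0.3,0.004,0.025,-0.003,0,0,0],[0.3,0,0.022,0,0,0,0],[0.3,0,0.010,0,0,0,0],[0.3,0,0.002,0,0,0,0]]' && python3 -m jog '[[0.9,0,0,0,0,0,0],[0.9,0,0,0,0,0,0],[0.9,0,0,0,0,0,0],[0.9,0,0,0,0,0,0],[0.9,0,0,0,0,0,0]]' 30; python3 -c "
from h import *
go(.528,.232,.101,6.7)"
```

```text
time: 3.9
eef_pos: [0.5277, 0.2393, 0.104]
eef_rot: [-89.7, -0.3, 7.6]
ft_force: [0.1, 1.2, -0.7]
grip_width: 0.0594
time: 4.4
eef_pos: [0.5278, 0.2412, 0.1064]
eef_rot: [-89.7, -0.4, 7.8]
ft_force: [0.7, 0.5, -4.6]
grip_width: 0.0144
t 4.4 pos [0.5278 0.2412 0.1064] [-89.7  -0.4   7.8] F [ 0.7  0.5 -4.6] w 0.0144 
 shift [-0.0011  0.0053 -0.0092] n 0.2 turn [-0.005  0.02   0.007] n 0.1
```

```bash
python3 -m jog '[[0.9,0,0,0,0,0,0],[0.9,0,0,0,0,0,0]]'; python3 -c "
from h import *
go(.528,.232,.101,6.7)
c=cam('scene')
cv2.imwrite('pics/k2.png',cv2.resize(c['pixels'][195:270,345:445][:,:,::-1],(800,600),interpolation=cv2.INTER_CUBIC))"
```

```text
time: 4.6
eef_pos: [0.5279, 0.2412, 0.1064]
eef_rot: [-89.7, -0.4, 7.8]
ft_force: [-0.2, -0.1, -2.6]
grip_width: 0.0135
t 4.6 pos [0.5279 0.2412 0.1064] [-89.7  -0.4   7.8] F [-0.2 -0.1 -2.6] w 0.0135 
 shift [-0.0011  0.0053 -0.0092] n 0.2 turn [-0.005  0.019  0.007] n 0.1
```

View pics/k2.png

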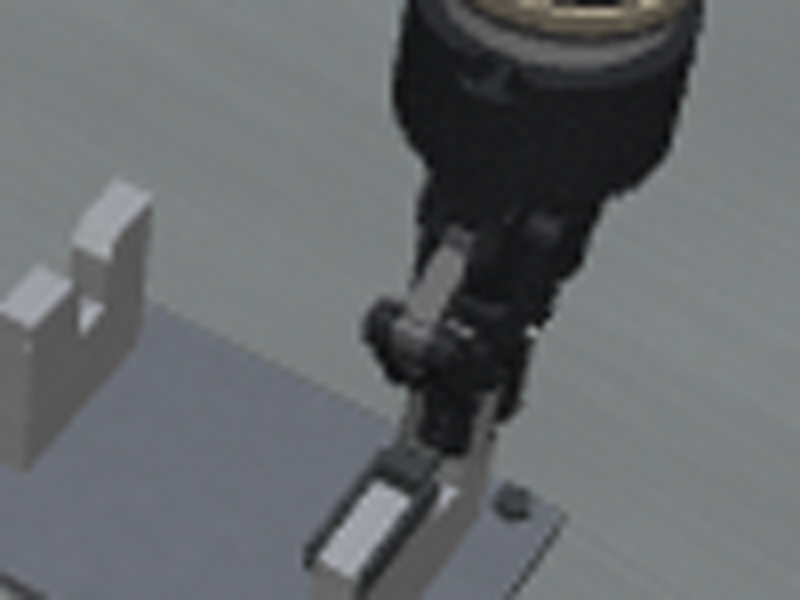

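The fingers have caught only the edge of the knob: width is 13.5 mm and shrinking. I'll re-open, shift 10 mm toward -y and grip again.

```bash
python3 -m jog '[[0.3,0,0,0,0,0,0],[0.3,0,0,0,0,0,0],[0.3,-0.001,0,-0.01,-0.005,0.02,0.007],[0.3,0,0.004,-0.002,0,0,0]]' && python3 -c "
from h import *
go(.528,.229,.102,6.7)"
```

```text
time: 5.05
eef_pos: [0.5302, 0.2287, 0.104]
eef_rot: [-90.0, -0.2, 6.6]
ft_force: [0.3, -0.4, 0.4]
grip_width: 0.0597
t 5.05 pos [0.5302 0.2287 0.104 ] [-90.   -0.2   6.6] F [ 0.3 -0.4  0.4] w 0.0597 
 shift [-0.0021  0.002   0.0006] n 0.1 turn [ 0.    -0.002  0.004] n 0.0
```

```bash
python3 -m jog '[[0.9,0,0.001,0,0,0,0],[0.9,0,0,0,0,0,0],[0.9,0,0,0,0,0,0],[0.9,0,0,0,0,0,0],[0.9,0,0,0,0,0,0]]' 30
```

```text
time: 5.55
eef_pos: [0.5301, 0.2276, 0.1026]
eef_rot: [-90.0, -0.2, 6.5]
ft_force: [0.2, 0.2, -0.3]
grip_width: 0.0149
```

```bash
python3 -m jog '[[0.9,0.006,0,0,0,0,0],[0.9,0.008,0,0,0,0,0],[0.9,0.008,0,0,0,0,0],[0.9,0.008,0,0,0,0,0]]' && python3 -m jog '[[0.9,0.005,0,0,0,0,0],[0.9,0.003,0,0,0,0,0]]'
```

```text
time: 5.95
eef_pos: [0.5586, 0.2311, 0.1025]
eef_rot: [-90.0, 0.2, 6.6]
ft_force: [-2.3, -1.5, 2.1]
grip_width: 0.0146
time: 6.15
eef_pos: [0.561, 0.2314, 0.1025]
eef_rot: [-90.1, 1.2, 6.6]
ft_force: [-9.5, -2.1, 10.3]
grip_width: 0.015
```

```bash
python3 -m jog '[[0.9,0.003,0,0,0,0,0],[0.9,0.003,0,0,0,0,0]]' ;python3 -c "
from h import *
go(.56,.231,.102,6.7)
c=cam('scene');d=cam('top')
for n,k in(('scene',c),('top',d)):
  for e in eyes.place_of(n,'slot_1')[:3]: print(n,e,atz(k,e['location'],.054))
a=c['pixels'][195:270,345:445];b=d['pixels'][170:245,190:290]
cv2.imwrite('pics/k3.png',cv2.resize(np.hstack([a,b])[:,:,::-1],(800,300),interpolation=cv2.INTER_CUBIC))"
```

```text
time: 6.35
eef_pos: [0.5609, 0.2314, 0.1025]
eef_rot: [-90.2, 2.1, 6.6]
ft_force: [-10.1, -1.9, 9.1]
grip_width: 0.0148
t 6.35 pos [0.5609 0.2314 0.1025] [-90.2   2.1   6.6] F [-10.1  -1.9   9.1] w 0.0148 
 shift [-0.001   0.0005 -0.0003] n 0.0 turn [ 0.003 -0.001 -0.036] n 0.2
scene {'location': [398.8, 258.3], 'confidence': 0.81} [0.520476   0.23309344 0.054     ]
scene {'location': [354.3, 235.5], 'confidence': 0.61} [0.53719065 0.10195984 0.054     ]
top {'location': [267.3, 211.7], 'confidence': 0.75} [0.53826775 0.09978848 0.054     ]
top {'location': [220.3, 219.9], 'confidence': 0.65} [0.51695619 0.23475804 0.054     ]
```

View pics/k3.png

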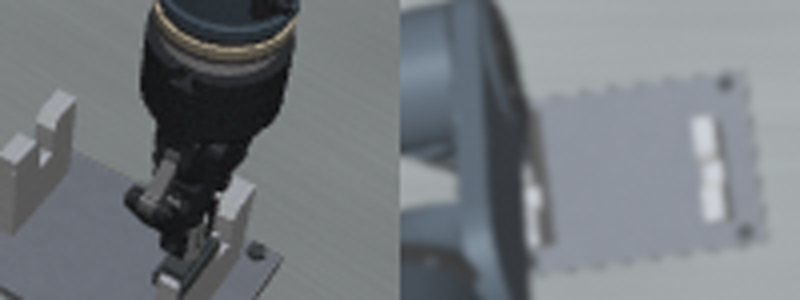

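The keeper is now at its end stop: 10 N builds up with no motion, and the knob is at x≈0.560. That puts slot_1 at x≈0.518, which matches the networks. I'll release, rise and travel to the spindle.

```bash
python3 -m jog '[[0.9,-0.001,0,0,0,0,-0.036],[0.3,0,0,0,0,0,0],[0.3,0,0,0,0,0,0],[0.3,0,0,0,0,0,0],[0.3,0,-0.02,0,0,0,0]]' && python3 -m jog '[[0.3,0,-0.04,0,0,0,0],[0.3,0,-0.045,0,0,-0.148,0],[0,0,-0.02,0,0,-0.148,0],[0,0,0,0,0,-0.148,0],[0,0,0,0,0,-0.148,0]]' && python3 -m jog '[[0,0,0,0,0,-0.148,0],[0,0,0,0,0,-0.148,0],[0,0,0,0,0,-0.148,0],[0,0,0,0,0,-0.148,0]]'; python3 -c "
from h import *
go(.526,-.318,.16,76.4)"
```

```text
time: 7.05
eef_pos: [0.5622, 0.2315, 0.1203]
eef_rot: [-90.1, -0.0, 6.6]
ft_force: [-1.2, -0.0, 0.3]
grip_width: 0.0597
time: 7.55
eef_pos: [0.5687, 0.2325, 0.2324]
eef_rot: [-90.4, -0.4, 41.2]
ft_force: [0.1, 0.3, -0.5]
grip_width: 0.0853
time: 7.95
eef_pos: [0.573, 0.2329, 0.2343]
eef_rot: [-90.8, -0.3, 75.5]
ft_force: [-0.1, -0.3, 1.0]
grip_width: 0.0852
t 7.95 pos [0.573  0.2329 0.2343] [-90.8  -0.3  75.5] F [-0.1 -0.3  1. ] w 0.0852 
 shift [-0.5456  0.0727 -0.091 ] n 11.2 turn [ 0.015 -0.015  0.005] n 0.1
```

```bash
python3 -m jog '[[0,-0.046,0.002,-0.0076,0.015,-0.015,0.005],[0,-0.046,0.002,-0.0076,0,0,0],[0,-0.046,0.004,-0.0076,0,0,0],[0,-0.046,0.004,-0.0076,0,0,0],[0,-0.046,0.004,-0.0076,0,0,0]]' && python3 -m jog '[[0,-0.046,0.004,-0.0076,0,0,0],[0,-0.046,0.004,-0.0076,0,0,0],[0,-0.046,0.004,-0.0076,0,0,0],[0,-0.046,0.004,-0.0076,0,0,0],[0,-0.046,0.004,-0.0076,0,0,0]]' ; python3 -c "
from h import *
go(.526,-.318,.16,76.4)"
```

```text
time: 8.45
eef_pos: [0.5627, -0.0004, 0.2186]
eef_rot: [-90.6, -0.3, 77.3]
ft_force: [0.7, -0.6, -0.2]
grip_width: 0.0855
time: 8.95
eef_pos: [0.5522, -0.2453, 0.1984]
eef_rot: [-91.0, -0.2, 77.2]
ft_force: [1.3, 0.0, 1.2]
grip_width: 0.0853
t 8.95 pos [ 0.5522 -0.2453  0.1984] [-91.   -0.2  77.2] F [1.3 0.  1.2] w 0.0853 
 shift [-0.0769  0.0379  0.0101] n 1.7 turn [0.017 0.015 0.004] n 0.2
```

```bash
python3 -m jog '[[0,-0.038,0.01,0.005,0.017,0.015,0.004],[0,-0.038,0.01,0.005,0,0,0],[0,0,0,0,0,0,0]]' ; python3 -c "
from h import *
go(.526,-.318,.16,76.4)
s=state();d=cam('top');c=cam('scene')
for n,k in(('scene',c),('top',d)):
  for w in('spindle_center','axle_end_1'):
    for e in eyes.place_of(n,w)[:4]: print(n,w,round(e['confidence'],2),e['location'],atz(k,e['location'],.047))
a=c['pixels'][130:205,210:310];b=d['pixels'][170:245,370:470]
cv2.imwrite('pics/s1.png',cv2.resize(np.hstack([a,b])[:,:,::-1],(800,300),interpolation=cv2.INTER_CUBIC))"
```

```text
time: 9.25
eef_pos: [0.526, -0.3301, 0.1775]
eef_rot: [-90.4, 0.3, 75.9]
ft_force: [0.6, 0.6, 0.5]
grip_width: 0.0853
t 9.25 pos [ 0.526  -0.3301  0.1775] [-90.4   0.3  75.9] F [0.6 0.6 0.5] w 0.0853 
 shift [0.0118 0.0175 0.0031] n 0.4 turn [ 0.006 -0.009 -0.005] n 0.1
scene spindle_center 0.74 [256.5, 166.5] [ 0.51587935 -0.33464312  0.047     ]
scene spindle_center 0.66 [334.2, 169.8] [ 0.35534099 -0.13334926  0.047     ]
scene axle_end_1 0.71 [239.9, 178.0] [ 0.59036115 -0.32695845  0.047     ]
scene axle_end_1 0.67 [275.3, 162.6] [ 0.45949853 -0.30473129  0.047     ]
scene axle_end_1 0.61 [349.1, 163.7] [ 0.29749471 -0.11880312  0.047     ]
scene axle_end_1 0.58 [320.4, 175.2] [ 0.40611391 -0.14722593  0.047     ]
top spindle_center 0.69 [414.3, 213.1] [ 0.52763244 -0.322592    0.047     ]
top axle_end_1 0.64 [407.3, 234.2] [ 0.46743063 -0.30066996  0.047     ]
top axle_end_1 0.64 [418.3, 190.4] [ 0.59295514 -0.3361411   0.047     ]
top axle_end_1 0.47 [354.1, 253.0] [ 0.41621033 -0.14693798  0.047     ]
top axle_end_1 0.4 [349.5, 210.5] [ 0.53815732 -0.13642523  0.047     ]
```

View pics/s1.png

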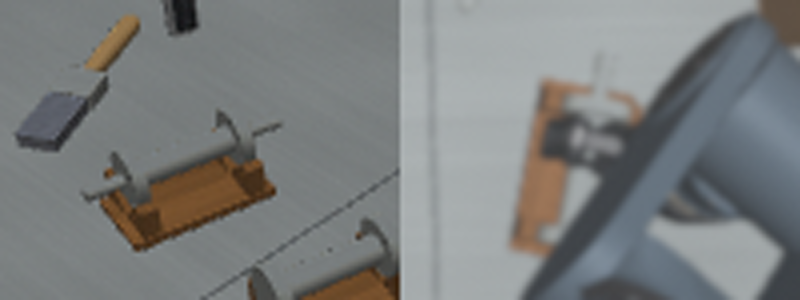

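The two axle ends are clear in both views. Averaged, they give the centre at (0.527, -0.317) with tool yaw 76.7. I'll align and descend.

```bash
python3 -m jog '[[0,0.013,0.02,0.002,0.006,-0.012,-0.005],[0,0,0.03,0,0,0,0],[0,0,0.02,0,0,0,0]]' ; python3 -c "
from h import *
go(.527,-.317,.028,76.7)"
```

```text
time: 9.85
eef_pos: [0.5345, -0.3081, 0.1131]
eef_rot: [-90.7, 0.2, 77.4]
ft_force: [0.4, 0.7, 0.5]
grip_width: 0.0856
t 9.85 pos [ 0.5345 -0.3081  0.1131] [-90.7   0.2  77.4] F [0.4 0.7 0.5] w 0.0856 
 shift [-0.01    0.0851  0.0064] n 1.7 turn [ 0.012  0.013 -0.003] n 0.1
```

```bash
python3 -m jog '[[0,-0.01,0.01,0.006,0.012,0.013,-0.003],[0,0,0.02,0,0,0,0],[0,0,0.02,0,0,0,0]]' ; python3 -c "
from h import *
go(.527,-.317,.028,76.7)"
```

```text
time: 10.15
eef_pos: [0.5281, -0.3149, 0.0632]
eef_rot: [-90.0, 0.1, 77.0]
ft_force: [-0.2, 0.1, -0.3]
grip_width: 0.0857
t 10.15 pos [ 0.5281 -0.3149  0.0632] [-90.    0.1  77. ] F [-0.2  0.1 -0.3] w 0.0857 
 shift [-0.0022  0.0352  0.0006] n 0.7 turn [ 0.001  0.004 -0.002] n 0.0
```

```bash
python3 -m jog '[[0,-0.002,0.015,0.001,0,0.004,0],[0,0,0.013,0,0,0,0],[0,0,0.006,0,0,0,0],[0,0,0,0,0,0,0]]' && python3 -m jog '[[0.9,0,0,0,0,0,0],[0.9,0,0,0,0,0,0],[0.9,0,0,0,0,0,0],[0.9,0,0,0,0,0,0],[0.9,0,0,0,0,0,0]]' 60; python3 -m jog '[[0.9,0,0,0,0,0,0],[0.9,0,0,0,0,0,0]]' ; python3 -c "
from h import *
go(.527,-.317,.028,76.7)"
```

```text
time: 10.55
eef_pos: [0.5264, -0.3166, 0.0265]
eef_rot: [-89.9, 0.1, 76.8]
ft_force: [0.3, -0.6, -0.2]
grip_width: 0.0853
time: 11.05
eef_pos: [0.5259, -0.3257, 0.0312]
eef_rot: [-90.2, 1.0, 77.1]
ft_force: [0.4, 0.3, -5.9]
grip_width: 0.0222
time: 11.25
eef_pos: [0.5249, -0.3257, 0.0306]
eef_rot: [-90.2, 0.9, 77.0]
ft_force: [0.4, -0.4, -3.2]
grip_width: 0.0224
t 11.25 pos [ 0.5249 -0.3257  0.0306] [-90.2   0.9  77. ] F [ 0.4 -0.4 -3.2] w 0.0224 
 shift [ 0.009   0.0025 -0.0001] n 0.2 turn [ 0.003  0.005 -0.016] n 0.1
```

```bash
python3 -m jog '[[0.9,0,-0.01,0,0,0,-0.01],[0.9,0,-0.02,0,0,0,0],[0.9,0,-0.03,0,0,0,0],[0.9,0,-0.03,0,0,0,0],[0.9,0,-0.03,0,0,0,0]]' 80 && python3 -m jog '[[0.9,0,-0.03,0,0,0,0],[0.9,0,-0.03,0,0,0,0],[0.9,0,-0.01,0,0,0,0],[0.9,0,0,0,0,0,0]]'; python3 -c "
from h import *
go(.528,.167,.2,8)
s=state();c=cam('scene');save(c,'l.png');d=cam('top')
R=Ro.from_euler('xyz',s['eef_rot'],degrees=True)
G=s['eef_pos']-R.apply([0,r.tcp_to_grasp,0])
for n,k in(('scene',c),('top',d)):
  for w in('spindle_center','axle_end_1'):
    for e in eyes.place_of(n,w)[:4]: 
      p=atz(k,e['location'],G[2]);print(n,w,round(e['confidence'],2),e['location'],'in tool',R.inv().apply(p-G).round(4))
a=c['pixels'][90:210,190:350]
cv2.imwrite('pics/l1.png',cv2.resize(a[:,:,::-1],(800,600),interpolation=cv2.INTER_CUBIC))"
```

```text
time: 11.75
eef_pos: [0.5204, -0.3173, 0.147]
eef_rot: [-89.0, -0.6, 77.1]
ft_force: [0.2, -0.0, -7.0]
grip_width: 0.0218
time: 12.15
eef_pos: [0.5219, -0.3149, 0.2232]
eef_rot: [-89.2, -0.7, 77.3]
ft_force: [0.4, 0.6, -6.3]
grip_width: 0.0216
t 12.15 pos [ 0.5219 -0.3149  0.2232] [-89.2  -0.7  77.3] F [ 0.4  0.6 -6.3] w 0.0216 
 shift [0.4712 0.0305 0.0994] n 9.7 turn [-0.02   1.21   0.002] n 8.1
scene spindle_center 0.88 [333.7, 172.6] in tool [0.3512 0.005  0.0486]
scene spindle_center 0.68 [371.9, 260.3] in tool [ 0.6069  0.0069 -0.0451]
scene spindle_center 0.56 [249.1, 115.5] in tool [-0.0095 -0.0001  0.0005]
scene axle_end_1 0.93 [323.2, 176.4] in tool [0.3488 0.0046 0.0199]
scene axle_end_1 0.82 [232.3, 126.4] in tool [ 0.0179 -0.0007 -0.065 ]
scene axle_end_1 0.8 [271.0, 113.1] in tool [0.0154 0.001  0.0598]
scene axle_end_1 0.56 [400.6, 256.7] in tool [0.6309 0.0079 0.0049]
top spindle_center 0.82 [355.5, 283.2] in tool [0.1422 0.0047 0.206 ]
top axle_end_1 0.75 [356.2, 254.0] in tool [0.1545 0.0039 0.1362]
top axle_end_1 0.72 [351.9, 305.3] in tool [0.1402 0.0055 0.26  ]
top axle_end_1 0.61 [420.1, 237.9] in tool [0.0089 0.0011 0.0657]
top axle_end_1 0.52 [432.6, 186.1] in tool [ 0.0027 -0.0009 -0.0659]
```

View pics/l1.png

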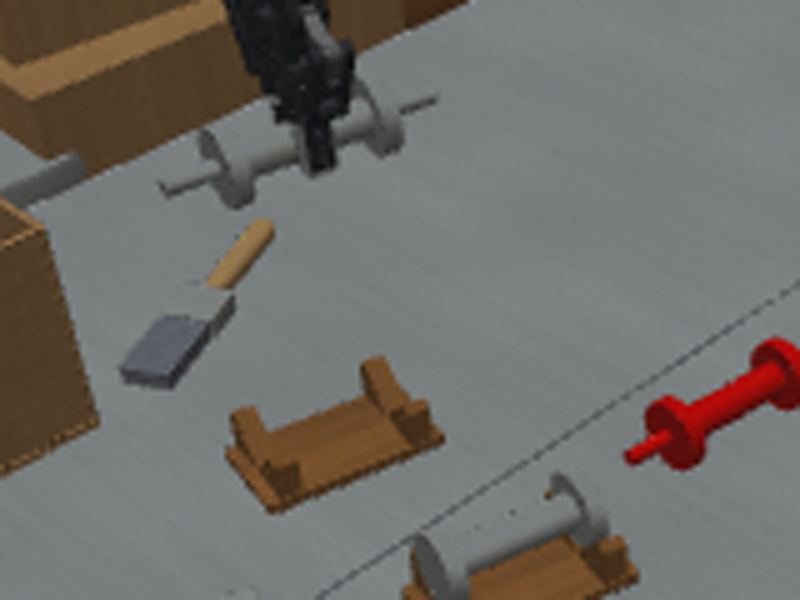

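The spindle is held centred and level, and it's clear of the rest. Plug gauge and red look-alike haven't moved. Next I'll turn and carry it.

```bash
python3 -m jog '[[0.9,0,0,0,-0.01,0.14,0],[0.9,0,0,0,-0.01,0.145,0],[0.9,0,0,0,0,0.145,0],[0.9,0,0,0,0,0.145,0],[0.9,0,0,0,0,0.145,0]]' && python3 -m jog '[[0.9,0,0,0,0,0.145,0],[0.9,0,0,0,0,0.145,0],[0.9,0,0,0,0,0.145,0],[0.9,0,0,0,0,0.06,0],[0.9,0,0,0,0,0,0]]'; python3 -c "
from h import *
go(.528,.167,.2,8)"
```

```text
time: 12.95
eef_pos: [0.5183, -0.3129, 0.2131]
eef_rot: [-88.9, -0.4, 34.6]
ft_force: [-0.5, 0.2, -6.1]
grip_width: 0.0217
time: 13.45
eef_pos: [0.5159, -0.3114, 0.2063]
eef_rot: [-88.3, 0.7, 5.1]
ft_force: [0.3, -0.9, -6.1]
grip_width: 0.0215
t 13.45 pos [ 0.5159 -0.3114  0.2063] [-88.3   0.7   5.1] F [ 0.3 -0.9 -6.1] w 0.0215 
 shift [0.0551 0.0197 0.475 ] n 9.6 turn [-0.03  -0.05  -0.012] n 0.4
```

```bash
python3 -m jog '[[0.9,0.005,-0.003,0.03,-0.015,-0.025,-0.006],[0.9,0.005,-0.003,0.045,-0.015,-0.025,-0.006],[0.9,0.005,-0.003,0.045,0,0,0],[0.9,0.005,-0.003,0.045,0,0,0],[0.9,0.005,-0.003,0.045,0,0,0]]' && python3 -m jog '[[0.9,0.005,-0.003,0.045,0,0,0],[0.9,0.005,-0.003,0.045,0,0,0],[0.9,0.005,-0.002,0.045,0,0,0],[0.9,0.005,-0.002,0.045,0,0,0],[0.9,0.005,-0.002,0.03,0,0,0]]'; python3 -c "
from h import *
go(.528,.167,.2,8)"
```

```text
time: 13.95
eef_pos: [0.5145, -0.1022, 0.2185]
eef_rot: [-90.2, -0.0, 7.9]
ft_force: [1.2, -0.1, -5.9]
grip_width: 0.0216
time: 14.45
eef_pos: [0.5072, 0.1192, 0.2289]
eef_rot: [-90.0, 0.1, 8.3]
ft_force: [0.2, -1.3, -6.3]
grip_width: 0.0213
t 14.45 pos [0.5072 0.1192 0.2289] [-90.    0.1   8.3] F [ 0.2 -1.3 -6.3] w 0.0213 
 shift [0.0275 0.0288 0.0443] n 1.2 turn [ 0.001  0.006 -0.002] n 0.0
```

```bash
python3 -m jog '[[0.9,0.014,0.005,0.022,0,0.006,0],[0.9,0.014,0.005,0.022,0,0,0],[0.9,0,0.01,0,0,0,0],[0.9,0,0.02,0,0,0,0],[0.9,0,0.015,0,0,0,0]]'; python3 -m jog '[[0.9,0,0.02,0,0,0,0],[0.9,0,0.015,0,0,0,0],[0.9,0,0,0,0,0,0]]';python3 -c "
from h import *
go(.528,.167,.12,8)
s=state();c=cam('scene');save(c,'m.png');d=cam('top')
R=Ro.from_euler('xyz',s['eef_rot'],degrees=True)
G=s['eef_pos']-R.apply([0,.0164,0])
for n,k in(('scene',c),('top',d)):
  for w,z in(('spindle_center',G[2]),('axle_end_1',G[2]),('slot_1',.054),('keeper_knob',.11)):
    for e in eyes.place_of(n,w)[:4]: 
      p=atz(k,e['location'],z)
      if abs(p[1]-.167)<.12: print(n,w,round(e['confidence'],2),e['location'],p.round(4),'in tool',R.inv().apply(p-G).round(4))
a=c['pixels'][190:280,320:440]
cv2.imwrite('pics/m1.png',cv2.resize(a[:,:,::-1],(800,600),interpolation=cv2.INTER_CUBIC))"
```

```text
time: 14.95
eef_pos: [0.5293, 0.1752, 0.1728]
eef_rot: [-89.9, -0.1, 9.0]
ft_force: [-0.5, -0.2, -6.9]
grip_width: 0.0218
time: 15.25
eef_pos: [0.527, 0.174, 0.1329]
eef_rot: [-90.0, 0.3, 9.2]
ft_force: [-0.9, -1.2, -6.8]
grip_width: 0.0215
t 15.25 pos [0.527  0.174  0.1329] [-90.    0.3   9.2] F [-0.9 -1.2 -6.8] w 0.0215 
 shift [-0.      0.0129 -0.0071] n 0.3 turn [-0.001  0.021 -0.006] n 0.1
scene spindle_center 0.93 [379.9, 218.1] [0.5203 0.1627 0.1493] in tool [-0.0084  0.     -0.01  ]
scene axle_end_1 0.8 [359.6, 209.3] [0.5298 0.1069 0.1493] in tool [-0.008  -0.     -0.0666]
scene axle_end_1 0.65 [408.7, 234.4] [0.5178 0.244  0.1493] in tool [0.0021 0.     0.0706]
scene slot_1 0.85 [352.0, 233.6] [0.5361 0.0931 0.054 ] in tool [-0.0034  0.0953 -0.0814]
scene slot_1 0.62 [400.5, 257.0] [0.5141 0.2338 0.054 ] in tool [-0.0027  0.0954  0.0611]
scene keeper_knob 0.45 [394.2, 253.6] [0.5581 0.2374 0.11  ] in tool [0.041  0.0392 0.0576]
top spindle_center 0.51 [237.3, 214.4] [0.5284 0.1709 0.1493] in tool [ 0.0008 -0.     -0.0032]
top axle_end_1 0.59 [259.9, 209.3] [0.541  0.1105 0.1493] in tool [ 0.0036 -0.0001 -0.0648]
top slot_1 0.95 [265.3, 211.1] [0.5401 0.1055 0.054 ] in tool [ 0.0025  0.0953 -0.0697]
top slot_1 0.6 [223.0, 219.4] [0.5183 0.227  0.054 ] in tool [0.0003 0.0954 0.0537]
top keeper_knob 0.51 [239.4, 214.7] [0.5289 0.1713 0.11  ] in tool [ 0.0016  0.0393 -0.0029]
```

View pics/m1.png

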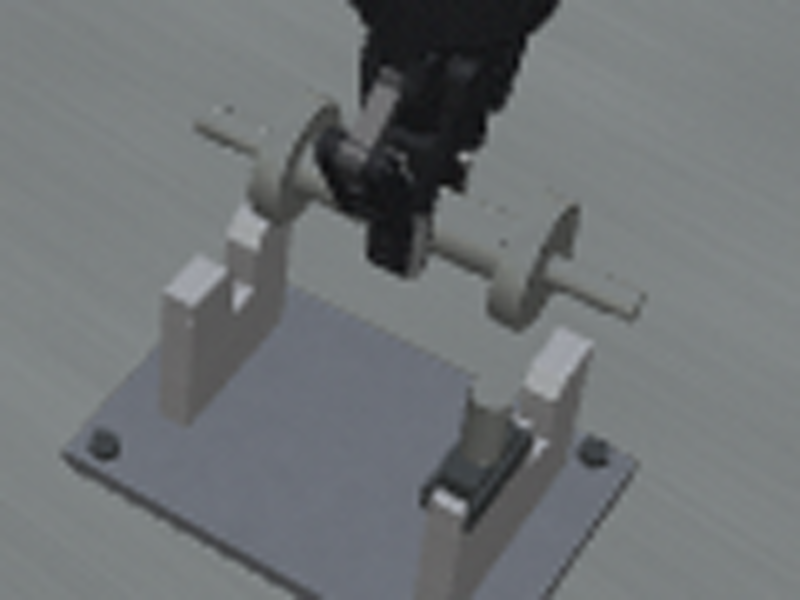

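The keeper is open and its slot is clear at crop (535,440). The spindle is parallel to the slot line. I'll shift about 5 mm toward -y and lower in steps, watching force.

```bash
python3 -m jog '[[0.9,0,0.01,-0.005,0,0.006,-0.005],[0.9,0,0.012,0,0,0,0],[0.9,0,0.01,0,0,0,0],[0.9,0,0.003,0,0,0,0],[0.9,0,-0.001,0,0,0,0]]'; python3 -c "
from h import *
go(.527,.168,.0436,8.6)"
```

```text
time: 16.25
eef_pos: [0.5309, 0.1704, 0.101]
eef_rot: [-89.9, -0.5, 8.8]
ft_force: [0.2, 0.4, -6.7]
grip_width: 0.0213
t 16.25 pos [0.5309 0.1704 0.101 ] [-89.9  -0.5   8.8] F [ 0.2  0.4 -6.7] w 0.0213 
 shift [-0.0047  0.0574 -0.0018] n 1.2 turn [-0.001  0.004  0.009] n 0.1
```

```bash
python3 -m jog '[[0.9,-0.004,0.005,-0.002,0,0,0.009],[0.9,0,0.005,0,0,0,0],[0.9,0,0.005,0,0,0,0]]'; python3 -c "
from h import *
go(.527,.168,.0436,8.6)"
```

```text
time: 16.55
eef_pos: [0.5282, 0.168, 0.086]
eef_rot: [-90.0, -0.1, 8.9]
ft_force: [0.6, -0.3, -6.0]
grip_width: 0.0219
t 16.55 pos [0.5282 0.168  0.086 ] [-90.   -0.1   8.9] F [ 0.6 -0.3 -6. ] w 0.0219 
 shift [-0.0012  0.0424  0.0001] n 0.8 turn [-0.001  0.004  0.002] n 0.0
```

```bash
python3 -m jog '[[0.9,-0.001,0.005,0,0,0,0],[0.9,0,0.005,0,0,0,0]]'; python3 -m jog '[[0.9,0,0.004,0,0,0,0],[0.9,0,0.003,0,0,0,0]]';python3 -m jog '[[0.9,0,0.003,0,0,0,0],[0.9,0,0.003,0,0,0,0]]'; python3 -c "
from h import *
go(.527,.168,.0436,8.6)"
```

```text
time: 16.75
eef_pos: [0.5273, 0.1679, 0.0753]
eef_rot: [-89.9, -0.1, 8.9]
ft_force: [-0.3, 0.6, -6.8]
grip_width: 0.0218
time: 16.95
eef_pos: [0.5272, 0.1679, 0.0673]
eef_rot: [-89.9, -0.1, 8.9]
ft_force: [0.1, -0.5, -5.7]
grip_width: 0.0213
time: 17.15
eef_pos: [0.527, 0.1679, 0.0612]
eef_rot: [-90.0, -0.1, 8.8]
ft_force: [-1.5, 1.3, 2.9]
grip_width: 0.0218
t 17.15 pos [0.527  0.1679 0.0612] [-90.   -0.1   8.8] F [-1.5  1.3  2.9] w 0.0218 
 shift [0.     0.0176 0.0001] n 0.4 turn [-0.001  0.004  0.001] n 0.0
```

```bash
python3 -m jog '[[0.9,-0.0015,0,0,0,0,0],[0.9,0,0.002,0,0,0,0]]'; python3 -c "
from h import *
s=state();print(s['wrist_torque'])
R=Ro.from_euler('xyz',s['eef_rot'],degrees=True);print(R.inv().apply(s['ft_force']),R.inv().apply(s['wrist_torque']))
go(.527,.168,.0436,8.6)"
```

```text
time: 17.35
eef_pos: [0.5267, 0.1677, 0.06]
eef_rot: [-89.9, -0.2, 8.7]
ft_force: [-3.6, 0.3, 1.4]
grip_width: 0.0217
[-0.48529946  0.35703801 -0.42270037]
[-3.53143196 -1.4370374   0.80399824] [-0.42730538  0.42144094  0.42598704]
t 17.35 pos [0.5267 0.1677 0.06  ] [-89.9  -0.2   8.7] F [-3.6  0.3  1.4] w 0.0217 
 shift [0.0003 0.0164 0.0002] n 0.3 turn [-0.001  0.002  0.004] n 0.0
```

The wrist moment shows contact only at the -y end, which is being pushed toward -x. I'll yaw it slightly and nudge toward -x.

```bash
python3 -m jog '[[0.9,-0.0015,-0.001,0,0,0.025,0],[0.9,-0.001,0,0,0,0.01,0]]';python3 -m jog '[[0.9,0,0.003,0,0,0,0],[0.9,0,0.003,0,0,0,0]]'; python3 -c "
from h import *
s=state();print(s['wrist_torque'])
go(.527,.168,.0436,8.6)"
```

```text
time: 17.55
eef_pos: [0.5248, 0.1674, 0.0609]
eef_rot: [-89.9, -0.3, 6.6]
ft_force: [1.7, -0.2, -5.8]
grip_width: 0.0215
time: 17.75
eef_pos: [0.5249, 0.1675, 0.0546]
eef_rot: [-89.9, -0.4, 6.6]
ft_force: [0.0, -0.0, -6.7]
grip_width: 0.0219
[ 0.0219496  -0.01212797  0.03387572]
t 17.75 pos [0.5249 0.1675 0.0546] [-89.9  -0.4   6.6] F [ 0.  -0.  -6.7] w 0.0219 
 shift [0.002  0.011  0.0003] n 0.2 turn [-0.001 -0.034  0.006] n 0.2
```

It's free and entering both slots, so I'll continue down.

```bash
python3 -m jog '[[0.9,0,0.003,0,0,0,0],[0.9,0,0.003,0,0,0,0]]';python3 -m jog '[[0.9,0,0.002,0,0,0,0],[0.9,0,0.002,0,0,0,0]]'; python3 -c "
from h import *
s=state();print(s['wrist_torque'])
go(.525,.168,.0436,6.6)"
```

```text
time: 17.95
eef_pos: [0.5249, 0.1675, 0.0478]
eef_rot: [-89.9, -0.3, 6.6]
ft_force: [0.0, 0.4, -6.5]
grip_width: 0.0215
time: 18.15
eef_pos: [0.5249, 0.1675, 0.043]
eef_rot: [-89.9, -0.3, 6.6]
ft_force: [-1.0, -1.1, 13.6]
grip_width: 0.0217
[-0.05427129  0.28966293 -0.07130248]
t 18.15 pos [0.5249 0.1675 0.043 ] [-89.9  -0.3   6.6] F [-1.  -1.1 13.6] w 0.0217 
 shift [ 0.0001 -0.0006  0.0005] n 0.0 turn [-0.001  0.001  0.005] n 0.0
```

Seated: height is 0.043 against 0.0436 expected, with a symmetric upward load and almost no moment. I'll release, rise and check.

```bash
python3 -m jog '[[0.9,0,-0.0007,0,0,0,0],[0.3,0,0,0,0,0,0],[0.3,0,0,0,0,0,0],[0.3,0,0,0,0,0,0],[0.3,0,0,0,0,0,0]]' && python3 -m jog '[[0.3,0,-0.02,0,0,0,0],[0.3,0,-0.03,0,0,0,0],[0.3,0,-0.04,0,0,0,0],[0.3,0,-0.04,0,0,0,0],[0.3,0,0,0,0,0,0]]'; python3 -c "
from h import *
go(.56,.232,.16,6.7)
c=cam('scene');d=cam('top')
for n,k in(('scene',c),('top',d)):
  for w,z in(('spindle_center',.06),('axle_end_1',.06),('keeper_knob',.11)):
    for e in eyes.place_of(n,w)[:4]: 
      p=atz(k,e['location'],z)
      if abs(p[1]-.167)<.12: print(n,w,round(e['confidence'],2),e['location'],p.round(4))
a=c['pixels'][200:275,335:435];b=d['pixels'][175:250,190:290]
cv2.imwrite('pics/n1.png',cv2.resize(np.hstack([a,b])[:,:,::-1],(800,300),interpolation=cv2.INTER_CUBIC))"
```

```text
time: 18.65
eef_pos: [0.527, 0.1677, 0.0458]
eef_rot: [-89.9, -0.6, 6.7]
ft_force: [0.0, 0.3, -0.3]
grip_width: 0.0595
time: 19.15
eef_pos: [0.5258, 0.1673, 0.1804]
eef_rot: [-90.0, -0.5, 6.7]
ft_force: [0.6, -0.8, -0.2]
grip_width: 0.0598
t 19.15 pos [0.5258 0.1673 0.1804] [-90.   -0.5   6.7] F [ 0.6 -0.8 -0.2] w 0.0598 
 shift [0.0413 0.0208 0.0602] n 1.5 turn [-0.001 -0.001  0.009] n 0.1
scene spindle_center 0.79 [374.8, 243.4] [0.5266 0.1617 0.06  ]
scene axle_end_1 0.94 [396.4, 258.4] [0.5293 0.2311 0.06  ]
scene axle_end_1 0.85 [360.3, 233.2] [0.5244 0.1117 0.06  ]
scene keeper_knob 0.55 [394.3, 251.4] [0.5525 0.2337 0.11  ]
top axle_end_1 0.55 [267.1, 212.0] [0.5372 0.0998 0.06  ]
```

View pics/n1.png

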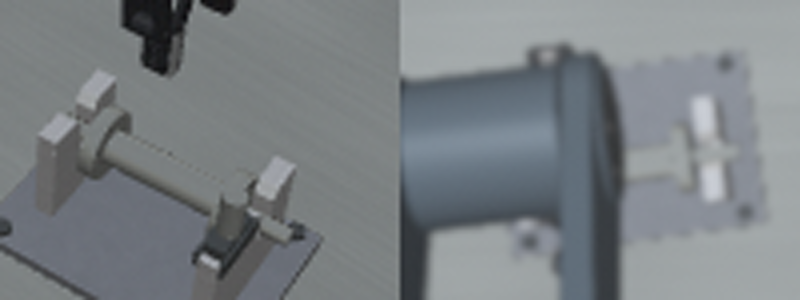

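The spindle rests in both slots and the axle end shows beyond the cheek. The keeper knob is still open, at scene (394,251). Now I'll go to the knob and shut it.

```bash
python3 -m jog '[[0.3,0.02,0,0.03,0,0,0.009],[0.3,0.02,0.01,0.03,0,0,0],[0.3,0,0,0,0,0,0]]'; python3 -c "
from h import *
go(.5605,.234,.102,7)"
```

```text
time: 19.85
eef_pos: [0.5535, 0.2314, 0.1598]
eef_rot: [-90.0, 1.2, 6.5]
ft_force: [-0.1, -1.2, 0.6]
grip_width: 0.0598
t 19.85 pos [0.5535 0.2314 0.1598] [-90.    1.2   6.5] F [-0.1 -1.2  0.6] w 0.0598 
 shift [0.0084 0.0577 0.0018] n 1.2 turn [-0.001 -0.009 -0.02 ] n 0.2
```

```bash
python3 -m jog '[[0.3,0.008,0.02,0.002,0,-0.009,-0.02],[0.3,0,0.02,0,0,0,0],[0.3,0,0.007,0,0,0,0],[0.3,0,0,0,0,0,0]]'; python3 -c "
from h import *
go(.5605,.234,.102,7)"
```

```text
time: 20.25
eef_pos: [0.5596, 0.234, 0.1085]
eef_rot: [-90.0, 0.3, 7.1]
ft_force: [-0.1, -0.6, 0.1]
grip_width: 0.06
t 20.25 pos [0.5596 0.234  0.1085] [-90.    0.3   7.1] F [-0.1 -0.6  0.1] w 0.06 
 shift [ 0.0009  0.0065 -0.0001] n 0.1 turn [ 0.001  0.002 -0.005] n 0.0
```

```bash
python3 -m jog '[[0.9,0.001,0.006,0,0,0,0],[0.9,0,0,0,0,0,0],[0.9,0,0,0,0,0,0],[0.9,0,0,0,0,0,0],[0.9,0,0,0,0,0,0]]' 30 && python3 -m jog '[[0.9,-0.006,0,0,0,0,0],[0.9,-0.008,0,0,0,0,0],[0.9,-0.008,0,0,0,0,0],[0.9,-0.008,0,0,0,0,0]]' && python3 -m jog '[[0.9,-0.005,0,0,0,0,0],[0.9,-0.003,0,0,0,0,0]]'
```

```text
time: 20.75
eef_pos: [0.5606, 0.2333, 0.1033]
eef_rot: [-90.0, 0.3, 7.1]
ft_force: [1.0, 0.3, -5.6]
grip_width: 0.0151
time: 21.15
eef_pos: [0.532, 0.2298, 0.1033]
eef_rot: [-90.0, -0.1, 7.0]
ft_force: [2.4, 0.9, -4.5]
grip_width: 0.0151
time: 21.35
eef_pos: [0.5221, 0.2286, 0.1033]
eef_rot: [-90.0, -0.1, 7.1]
ft_force: [1.2, 0.4, -5.9]
grip_width: 0.0149
```

```bash
python3 -m jog '[[0.9,-0.003,0,0,0,0,0],[0.9,-0.003,0,0,0,0,0]]' && python3 -m jog '[[0.9,-0.003,0,0,0,0,0],[0.9,-0.002,0,0,0,0,0]]'
```

```text
time: 21.55
eef_pos: [0.5187, 0.2282, 0.1034]
eef_rot: [-90.0, -0.5, 7.1]
ft_force: [10.8, 2.8, -13.2]
grip_width: 0.0149
time: 21.75
eef_pos: [0.5188, 0.2282, 0.1034]
eef_rot: [-90.0, -1.2, 7.0]
ft_force: [4.9, 0.6, -6.9]
grip_width: 0.015
```

The knob travelled 42 mm and hit the stop at 11 N, so the keeper is shut. I'll release and retreat.

```bash
python3 -m jog '[[0.9,0,0,0,0,0,0.015],[0.3,0,0,0,0,0,0],[0.3,0,0,0,0,0,0],[0.3,0,0,0,0,0,0],[0.3,0,-0.02,0,0,0,0]]' && python3 -m jog '[[0.3,0,-0.03,0,0,0,0],[0.3,0,-0.04,0,0,0,0],[0.3,-0.02,-0.04,0.03,0,0,0],[0.3,-0.03,0,0.04,0,0,0],[0.3,-0.03,0,0.04,0,0,0]]'&& python3 -m jog '[[0.3,-0.03,0,0.04,0,0,0],[0.3,-0.03,0,0.04,0,0,0],[0.3,0,0,0,0,0,0]]'; python3 -c "
from h import *
go(.5605,.234,.102,7)
c=cam('scene');d=cam('top')
for n,k in(('scene',c),('top',d)):
  for w,z in(('spindle_center',.06),('axle_end_1',.06),('keeper_knob',.11),('plug_gauge',.047)):
    for e in eyes.place_of(n,w)[:4]: 
      p=atz(k,e['location'],z)
      print(n,w,round(e['confidence'],2),p.round(4))
a=c['pixels'][200:275,335:435];b=d['pixels'][175:250,200:300]
cv2.imwrite('pics/f1.png',np.vstack([cv2.resize(np.hstack([a,b])[:,:,::-1],(800,300),interpolation=cv2.INTER_CUBIC),cv2.resize(np.hstack([c['pixels'],d['pixels']])[:,:,::-1],(800,250),interpolation=cv2.INTER_AREA)]))"
```

```text
time: 22.25
eef_pos: [0.5156, 0.2274, 0.1228]
eef_rot: [-90.0, 0.2, 7.0]
ft_force: [0.9, -0.1, -0.0]
grip_width: 0.0598
time: 22.75
eef_pos: [0.4283, 0.3241, 0.2381]
eef_rot: [-89.9, -0.2, 6.4]
ft_force: [0.1, 0.1, -1.5]
grip_width: 0.0603
time: 23.05
eef_pos: [0.3535, 0.4002, 0.2406]
eef_rot: [-89.7, -0.3, 6.7]
ft_force: [0.2, -0.4, 0.0]
grip_width: 0.0598
t 23.05 pos [0.3535 0.4002 0.2406] [-89.7  -0.3   6.7] F [ 0.2 -0.4  0. ] w 0.0598 
 shift [ 0.1854  0.1388 -0.1899] n 6.0 turn [-0.004 -0.005  0.006] n 0.1
scene spindle_center 0.95 [ 0.3578 -0.1206  0.06  ]
scene spindle_center 0.71 [0.525 0.163 0.06 ]
scene spindle_center 0.36 [0.52   0.2387 0.06  ]
scene axle_end_1 0.74 [0.524  0.1083 0.06  ]
scene axle_end_1 0.69 [ 0.3185 -0.1043  0.06  ]
scene axle_end_1 0.68 [ 0.4201 -0.1363  0.06  ]
scene axle_end_1 0.59 [0.5223 0.2334 0.06  ]
scene keeper_knob 0.44 [0.5182 0.2253 0.11  ]
scene plug_gauge 0.74 [ 0.5492 -0.1343  0.047 ]
top spindle_center 0.95 [ 0.3331 -0.1456  0.06  ]
top spindle_center 0.59 [0.5223 0.2356 0.06  ]
top spindle_center 0.58 [0.5245 0.1782 0.06  ]
top axle_end_1 0.86 [ 0.2752 -0.1412  0.06  ]
top axle_end_1 0.85 [0.5371 0.1147 0.06  ]
top axle_end_1 0.82 [0.5119 0.2476 0.06  ]
top axle_end_1 0.78 [ 0.403 -0.15   0.06 ]
top keeper_knob 0.44 [0.5154 0.2341 0.11  ]
top plug_gauge 0.84 [ 0.5471 -0.1386  0.047 ]
```

View pics/f1.png

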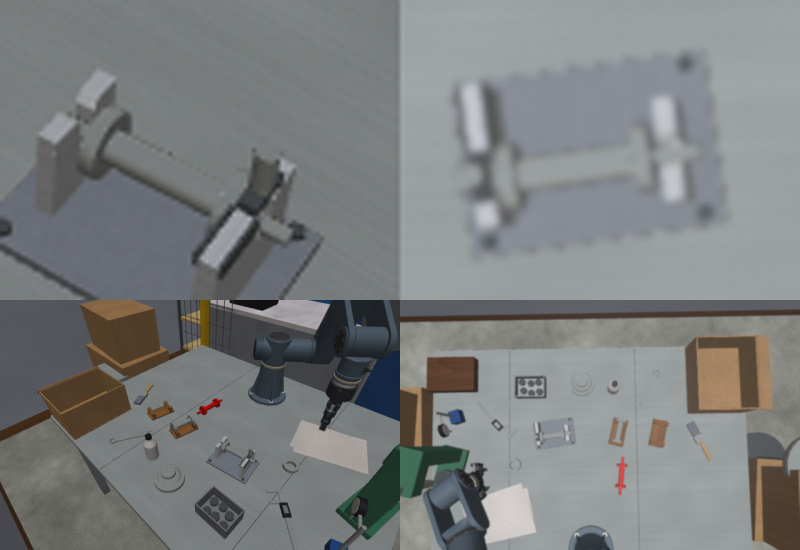

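The spindle is seated in both slots, with the keeper over its slot and knob above the axle line. Nothing else has moved and the arm is clear. Handing in.

```bash
python3 -c "
from plant import order
print(order.hand_in())"
```

```text
the job is handed in; nothing more can be done
None
```

I opened the keeper, moved the spindle from its rest into the cradle's two slots, let go of it, and slid the keeper shut again. I handed the job in at about 23 s of robot time; the hand-in gave no verdict.

**Corrections on the way:**
- My first grip on the keeper knob caught only its edge, so I re-gripped about 12 mm over.
- On the way down, the spindle's -y axle end touched the mouth of its slot. A yaw of about 2° and a 2 mm shift freed it.

**Final checks:**
- **Seating:** the spindle stopped at a TCP height of 0.043 m, where 0.0436 m was expected. It pushed back with about 20 N and almost no tilting moment, so both ends were bearing. I then let go at that height.
- **Keeper:** it travelled about 42 mm back and hit its stop at about 11 N.
- **Pictures:** both axle ends are in their slots and the keeper sits over its own slot. The plug gauge, red look-alike and other loose things look unmoved by eye, and the arm is clear.
- **Disagreement:** the two cameras placed the seated spindle up to about 15 mm apart along its axis. I relied on the contact readings and the pictures instead.

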